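# Sort the printed gears into their dishes

## Robot

A 6-joint arm with a two-finger parallel gripper is mounted at the origin on a cart in front of the work surface, level with it; the furniture and walls round the work are solid. World frame = base frame: x ahead of the robot, y to its left, z up, the work surface at z = 0. Lengths are in m, angles in rad, forces in N, time in s.
With the tool pointing down it reaches from about 0.275 to 0.725 m from the base axis. Payload 15.9 kg.
Tool frame: the origin (TCP) lies on the centre line of the jaws, within the pads' length; the fingertips stand 11 mm ahead of it and the grasp point (between the pads) lies 8 mm behind it; z points along the fingers, y is the line along which they close (so a half turn about z gives the same grasp; the last joint's range is limited). The gripper opens to 85 mm and grips with 20 to 120 N. Pads are 22 mm wide; open, the fingers measure 114 mm over their backs; the gripper's body (76 mm by 85 mm) begins 54 mm behind the grasp point. The pads swing forward as they close: fully open they stand 13 mm farther back than shut.
Start: joints at [1.252, 0.213, -0.034, 1.323, 0, 1.571], TCP at [0.157, 0.475, 0.222] pointing down, gripper open.
Joint ranges: [-2.98, 2.98], [-0.74, 1.72], [-1.14, 1.35], [-2.1, 2.04], [-1.57, 1.44], [-3.14, 3.14]. Speed limits (rad/s): [1.89, 1.89, 2.39, 2.57, 3.14, 3.14].

## Interface

Orientations are given as a rotation vector (axis times angle).
In Python, from plant import ctrl gives the robot as it stands.
- The arm moves only by the shell command python3 -m creep 'ROWS'. ROWS is JSON, a list of rows, each an object of numbers: "dx", "dy", "dz": the shift along the tool's x, y, z as a fraction of full scale; "ax", "ay", "az": the turn, a rotation vector about the tool's x, y, z as a fraction of full scale; "jaw": the closure, from -1 (fully open) to 1 (shut), so that 0 is half open. A call has 1 to 20 rows; each row is the pose to reach, as a shift and turn from the pose commanded when the call began, along the tool's axes at that moment, turning the shorter way round; what a row does not reach only later rows make up. Full scale, the value 1, is 0.4 m for a shift and pi rad for a turn. A row lasts 1/12 s, in which the tool goes at most 41.7 mm and 7.16 degrees, less where a joint would pass 70% of its speed; a pose out of reach is approached as far as the arm can. A call with a number of a shift or a turn outside -1 to 1 is refused whole. A call with a gripper value outside its range is refused whole. The fingers move at their own pace and stop on an object; the grip force is fixed at half the most. Time passes only in rows, so rows that repeat a pose let the fingers close. It gives the time, the measured TCP pose, the force, the opening and the grip force at its end, in the units of the state.
- ctrl.observe(): the state, without advancing time (a new reading comes with each control period).
- ctrl.read_camera(name): name is "scene" or "top"; returns the picture (420x560x3 uint8, red, green, blue); there is no depth.
- ctrl.calibration(name): a dict with "intrinsics" (3x3 intrinsics, pixels), "eye" and "orientation" of the camera in the world. Camera axes: x right, y down, z forward; pixel columns grow to the right and rows downward; lengths in m; the calibration is good to about 2 mm. A picture is of the moment at which its call begins. calibration takes no time and is no camera call.
- ctrl.close_job(): hands the job in; it is judged then, once.
Trained networks look in the newest picture that a camera, given by its name, has taken for a name from the list of things; names that differ only in an ending like _2 or _b are one class to them, and where a whole thing is asked for, a point or a joint stands for the part that bears it (a point fixed in the world has none). Each returns a list of dicts, best first, with "conf" (0 to 1); they miss things now and then, are a little off and sometimes report something else, mostly with a low value. They report only what shows in the picture. A call takes as long as a camera call.
- ctrl.trace(name, camera): "region" (420x560 bool, what is visible of it) and "rect" ([left, top, right, bottom] in pixels, round what is visible of it).
The state is a dict: "time_s": time; "joint_positions": joint angles; "dq": joint speeds; "effort": joint torques, N m; "tcp_pos": TCP position; "eef_rot": TCP orientation; "force": force on the tool from outside, world axes, zero at the start; "moment": the same for the moment, N m; "gripper_width": opening from 0.0 (shut) to 1.0 (fully open); "grip_force": force on a finger pad.
Only numpy, scipy, OpenCV 4.12 (cv2) and the standard library are available. Lean on these libraries where they do the work, as an engineer would, in place of code of your own. Each camera call takes 0.05 s, during which the arm holds its last target. There are 200 camera calls.

## Task

Put the four toothed gears into the four round parts dishes by size: the smallest gear in the smallest dish, the next in the next, and so on up to the largest gear in the largest dish, each lying flat on the dish's floor with its hub up. The smooth roller that stands among them is no gear: leave it where it is.

Things in the scene. Friction and masses are not known exactly. Their poses are not given: they have to be found in the camera images.
- gear34_center (a point): the smallest of the four grey plastic spur gears, lying flat on the worktop with its hub up: a toothed disc 34 mm across over its 10 teeth and 10 mm thick, with a smooth round hub 18 mm in diameter standing 20 mm above the disc in its middle (whole height 30 mm); 18 to 75 g. Easily gripped across the hub from above. This point is on its axis, half-way up (15 mm above its underside); z along the axis, up; yaw is of no account.
- gear46_center (a point): the second smallest of the four grey plastic spur gears, lying flat on the worktop with its hub up: a toothed disc 46 mm across over its 14 teeth and 10 mm thick, with a smooth round hub 18 mm in diameter standing 20 mm above the disc in its middle (whole height 30 mm); 18 to 75 g. Easily gripped across the hub from above. This point is on its axis, half-way up (15 mm above its underside); z along the axis, up; yaw is of no account.
- gear58_center (a point): the second largest of the four grey plastic spur gears, lying flat on the worktop with its hub up: a toothed disc 58 mm across over its 18 teeth and 10 mm thick, with a smooth round hub 18 mm in diameter standing 20 mm above the disc in its middle (whole height 30 mm); 18 to 75 g. Easily gripped across the hub from above. This point is on its axis, half-way up (15 mm above its underside); z along the axis, up; yaw is of no account.
- gear70_center (a point): the largest of the four grey plastic spur gears, lying flat on the worktop with its hub up: a toothed disc 70 mm across over its 22 teeth and 10 mm thick, with a smooth round hub 18 mm in diameter standing 20 mm above the disc in its middle (whole height 30 mm); 18 to 75 g. Easily gripped across the hub from above. This point is on its axis, half-way up (15 mm above its underside); z along the axis, up; yaw is of no account.
- dish50_floor (a point): the smallest of the four round, shallow, dark steel parts dishes, fixed to the worktop: inside diameter 50 mm, wall 3 mm, outer height 10 mm, flat floor 3 mm above the worktop; it is for the 34 mm gear, which lies in it with 8 mm of play all round. This point is the centre of its inner floor; z up.
- dish62_floor (a point): the second smallest of the four round, shallow, dark steel parts dishes, fixed to the worktop: inside diameter 62 mm, wall 3 mm, outer height 10 mm, flat floor 3 mm above the worktop; it is for the 46 mm gear, which lies in it with 8 mm of play all round. This point is the centre of its inner floor; z up.
- dish74_floor (a point): the second largest of the four round, shallow, dark steel parts dishes, fixed to the worktop: inside diameter 74 mm, wall 3 mm, outer height 10 mm, flat floor 3 mm above the worktop; it is for the 58 mm gear, which lies in it with 8 mm of play all round. This point is the centre of its inner floor; z up.
- dish86_floor (a point): the largest of the four round, shallow, dark steel parts dishes, fixed to the worktop: inside diameter 86 mm, wall 3 mm, outer height 10 mm, flat floor 3 mm above the worktop; it is for the 70 mm gear, which lies in it with 8 mm of play all round. This point is the centre of its inner floor; z up.
- roller_center (a point): a plain grey plastic roller, no gear: a smooth upright cylinder 42 mm in diameter and 30 mm high, with no teeth and no hub, standing among the gears; it is loose and stays where it is. This point is on its axis, half-way up.

How it is judged:
By the outcome, as a careful person would: the job done as asked, in the order asked, and still so for the second after the job is handed in, with the robot touching nothing.
It also fails if it takes over 96 s, if anything falls off the work surface, if the arm or the gripper's body presses on something with over 40 N, if the wrist force passes 120 N, or if a joint passes its speed limit or range.

## Working session

There is one attempt and no reset: what is moved stays moved. The work goes in short steps, Python scripts to look and compute and a shell command to move; the robot and the scene stay as the last step left them, time stands still between calls to the robot, and variables do not carry over. Pictures are saved under pics/ and viewed, at most 14 in all, crops included, and the job is handed in when it is done.

```bash
mkdir -p pics; ls
python3 - <<'E'
from plant import ctrl
import cv2
print(ctrl.observe())
for c in ("top","scene"):
    cv2.imwrite(f"pics/{c}0.png",ctrl.read_camera(c)[:,:,::-1]); print(ctrl.calibration(c))
E
```

```text
pics
{'time_s': 0.0, 'joint_positions': array([ 1.25205641e+00,  2.13356406e-01, -3.50500999e-02,  1.32349412e+00,
        1.53967923e-05,  1.57082948e+00]), 'dq': array([-2.25494582e-04,  4.25201633e-04,  7.02902441e-05, -5.89346783e-04,
       -5.41679353e-05,  1.12225109e-03]), 'effort': array([ 1.69431332e-03, -6.86163425e+01,  4.87117124e+01,  1.74755784e-02,
        6.11907717e-05,  1.43881988e-05]), 'tcp_pos': array([0.15657225, 0.47448951, 0.22131961]), 'eef_rot': array([-4.98579896e-01, -3.10158396e+00,  1.70871688e-03]), 'force': array([ 0.1712467 , -0.86405915, -0.04294807]), 'moment': array([-0.00690831, -0.01851959,  0.05823549]), 'grip_force': 0.0, 'gripper_width': 1.001856549716052}
{'intrinsics': array([[448.33552446,   0.        , 278.98154064],
       [  0.        , 448.33552446, 208.6858302 ],
       [  0.        ,   0.        ,   1.        ]]), 'eye': array([ 0.46570944, -0.025897  ,  1.05419734]), 'orientation': array([-2.2030105 ,  2.15550953, -0.13974881])}
{'intrinsics': array([[510.84892789,   0.        , 283.81618049],
       [  0.        , 510.84892789, 200.07462872],
       [  0.        ,   0.        ,   1.        ]]), 'eye': array([-0.21228579, -0.5692998 ,  0.46852515]), 'orientation': array([-1.78793325,  0.97322519, -0.60113062])}
```

View pics/top0.png

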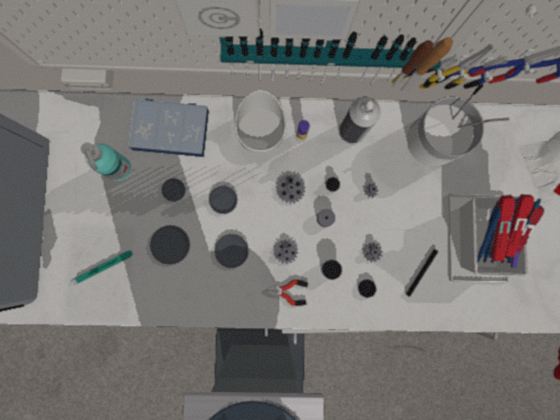

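View pics/scene0.png

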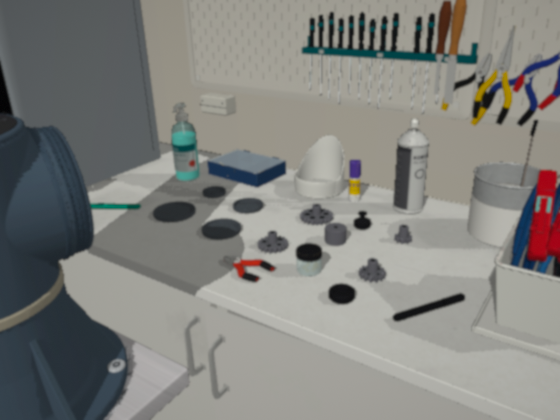

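```bash
cat > h.py <<'E'
from plant import ctrl
import numpy as np
from scipy.spatial.transform import Rotation as R
def ray(cam,u,v,z):
    c=ctrl.calibration(cam);d=R.from_rotvec(c["orientation"]).apply(np.linalg.solve(c["intrinsics"],[u,v,1.]))
    e=c["eye"];return (e+d*(z-e[2])/d[2])[:2]
def proj(cam,p):
    c=ctrl.calibration(cam);q=c["intrinsics"]@R.from_rotvec(c["orientation"]).inv().apply(np.array(p)-c["eye"]);return q[:2]/q[2]
E
python3 - <<'E'
from h import *
for n,z in [("gear34_center",.01),("gear46_center",.01),("gear58_center",.01),("gear70_center",.01),("roller_center",.03),("dish50_floor",.01),("dish62_floor",.01),("dish74_floor",.01),("dish86_floor",.01)]:
    for d in ctrl.trace(n,"top")[:2]:
        l,t,r,b=d["rect"];m=np.argwhere(d["region"])
        print(n,round(d["conf"],2),np.round(d["rect"]),len(m),ray("top",(l+r)/2,(t+b)/2,z).round(4),"diam",(np.abs(ray("top",r,b,z)-ray("top",l,t,z))*1e3).round(1))
E
```

```text
gear34_center 0.59 [365. 185. 382. 197.] 143 [ 0.6227 -0.2734] diam [27.  40.6]
gear46_center 0.51 [365. 240. 383. 264.] 258 [ 0.478 -0.273] diam [53.9 41.6]
gear58_center 0.63 [270. 178. 303. 203.] 613 [ 0.6187 -0.0679] diam [58.2 78.8]
gear58_center 0.58 [276. 241. 298. 262.] 357 [ 0.4747 -0.0705] diam [47. 51.]
roller_center 0.66 [316. 211. 338. 227.] 257 [ 0.5518 -0.1613] diam [36.7 51.3]
roller_center 0.49 [150. 224. 191. 266.] 1295 [0.4844 0.1947] diam [93.7 96.9]
dish50_floor 0.79 [162. 178. 186. 200.] 452 [0.6157 0.1971] diam [52.  58.2]
dish50_floor 0.6 [149. 224. 193. 264.] 1251 [0.4867 0.1977] diam [ 91.3 105.5]
dish62_floor 0.59 [207. 186. 238. 213.] 656 [0.5936 0.0819] diam [62.2 73.7]
dish74_floor 0.86 [218. 234. 247. 269.] 929 [0.4731 0.0555] diam [78.2 70.6]
dish86_floor 0.7 [150. 225. 192. 264.] 1273 [0.4862 0.1966] diam [ 86.8 100.9]
dish86_floor 0.29 [214. 234. 247. 268.] 969 [0.4734 0.0597] diam [76.2 79.8]
```

```bash
cat > ov.py <<'E'
from h import *
import cv2,sys
G={70:(.6187,-.0679),58:(.4747,-.0705),46:(.478,-.273),34:(.6227,-.2734)}
D={50:(.6157,.1971),62:(.5936,.0819),74:(.4731,.0555),86:(.4862,.1966)}
def circ(im,c,p,r,z,o,s,col):
    a=np.linspace(0,2*np.pi,60)
    q=np.array([proj(c,(p[0]+r*np.cos(t),p[1]+r*np.sin(t),z)) for t in a])
    cv2.polylines(im,[((q-o+.5)*s).astype(int)],True,col,1)
def draw(c,box,s,fn,G=G,D=D,on=True):
    im=ctrl.read_camera(c)[:,:,::-1];l,t,r,b=box
    im=cv2.resize(im[t:b,l:r],None,fx=s,fy=s,interpolation=cv2.INTER_CUBIC)
    im=cv2.convertScaleAbs(im,alpha=1.5)
    for d,p in G.items(): circ(im,c,p,d/2e3,.01,(l,t),s,(0,255,0));circ(im,c,p,.009,.03,(l,t),s,(0,0,255))
    for d,p in D.items(): circ(im,c,p,d/2e3+.003,.01,(l,t),s,(255,200,0))
    cv2.imwrite(fn,im)
E
python3 - <<'E'
from ov import *
print(proj("top",(.157,.475,.22)),proj("top",(0,0,0)))
draw("top",(145,165,395,305),3.2,"pics/o1.png")
draw("scene",(140,170,430,320),2.7,"pics/o2.png")
E
```

```text
[-22.30253908 426.47671287] [251.11357044 465.12444193]
```

View pics/o1.png

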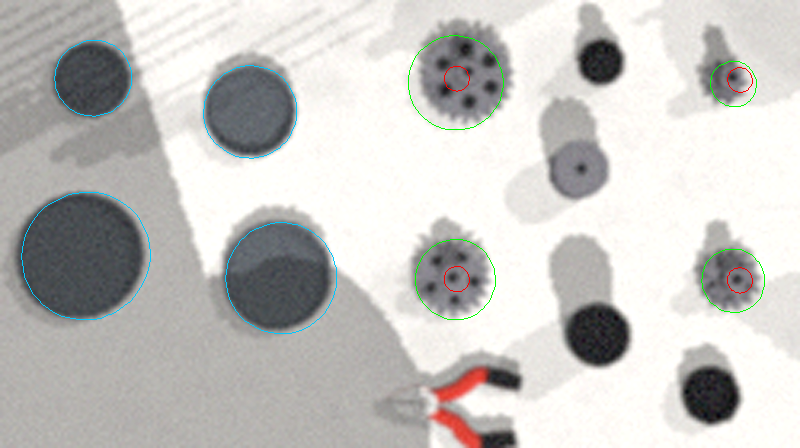

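View pics/o2.png

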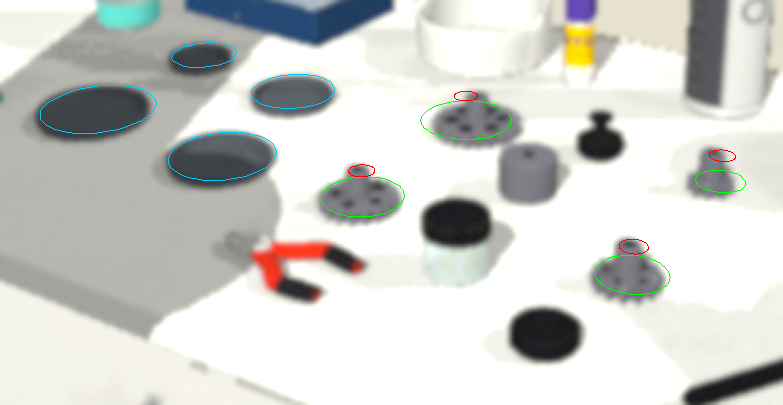

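Top crop: gears 70 at (466,72), 58 at (452,279), 46 at (730,279), 34 at (728,80); the gear overlays are a few mm off, while the dish overlays fit to within about 2 mm. I'll refine the gears with the hub bores and both cameras.

Run:
```python
from ov import *
f=lambda x,y,z:ray("top",145+x/3.2-.5,165+y/3.2-.5,z)
P={70:f(466,72,.01),58:f(452,279,.01),46:f(730,279,.01),34:f(728,80,.01)}
Dn={50:f(92,78,.01),62:f(250,111,.01),74:f(279,278,.01),86:f(84,256,.01)}
for k,p in P.items(): print(k,p.round(4))
for k,p in Dn.items(): print(k,p.round(4))
# tiles
T=[]
for k,p in P.items():
    row=[]
    for c,s in (("top",7),("scene",6)):
        u,v=proj(c,(*p,.015)).astype(int);w,h=25,20
        draw(c,(u-w,v-h,u+w,v+h),s,"pics/t.png",{k:p},{})
        row.append(cv2.resize(cv2.imread("pics/t.png"),(375,290)))
    T.append(np.vstack(row))
cv2.imwrite("pics/o3.png",cv2.resize(np.vstack([np.hstack(T)]),(800,400)))
```

```text
70 [ 0.6268 -0.0753]
58 [ 0.475  -0.0679]
46 [ 0.4791 -0.2705]
34 [ 0.6256 -0.2692]
50 [0.6157 0.1982]
62 [0.5942 0.0822]
74 [0.4731 0.0573]
86 [0.486  0.1981]
```

View pics/o3.png

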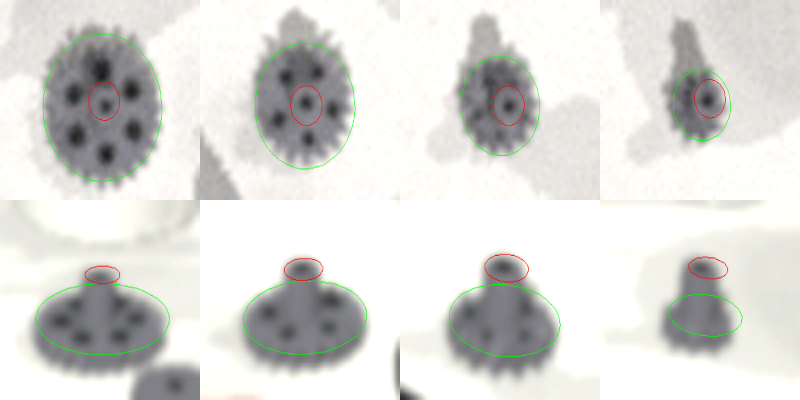

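The refined overlays agree with both views to about 2 mm (34 gear: shift about 2 mm left), which is enough to grasp. Moving now: swing in and square the tool so that tool x = +y, y = +x, z = down.

```bash
python3 -m creep '[{"dx":-0.832,"dy":-0.58,"az":0.3986,"jaw":0},{"dx":-0.832,"dy":-0.58,"az":0.3986,"jaw":0},{"dx":-0.832,"dy":-0.58,"az":0.3986,"jaw":0},{"dx":-0.832,"dy":-0.58,"az":0.3986,"jaw":0},{"dx":-0.832,"dy":-0.58,"az":0.3986,"jaw":0},{"dx":-0.832,"dy":-0.58,"az":0.3986,"jaw":0},{"dx":-0.832,"dy":-0.58,"az":0.3986,"jaw":0},{"dx":-0.832,"dy":-0.58,"az":0.3986,"jaw":0},{"dx":-0.832,"dy":-0.58,"az":0.3986,"jaw":0},{"dx":-0.832,"dy":-0.58,"az":0.3986,"jaw":0},{"dx":-0.832,"dy":-0.58,"az":0.3986,"jaw":0},{"dx":-0.832,"dy":-0.58,"az":0.3986,"jaw":0},{"dx":-0.832,"dy":-0.58,"az":0.3986,"jaw":0},{"dx":-0.832,"dy":-0.58,"az":0.3986,"jaw":0},{"dx":-0.832,"dy":-0.58,"az":0.3986,"jaw":0},{"dx":-0.832,"dy":-0.58,"az":0.3986,"jaw":0},{"dx":-0.832,"dy":-0.58,"az":0.3986,"jaw":0}]'
```

```text
schema error: expected keys dx, dy, dz, ax, ay, az, jaw
```

All keys are required.

```bash
python3 -m creep '[{"dx":-0.832,"dy":-0.58,"dz":0,"ax":0,"ay":0,"az":0.3986,"jaw":0},{"dx":-0.832,"dy":-0.58,"dz":0,"ax":0,"ay":0,"az":0.3986,"jaw":0},{"dx":-0.832,"dy":-0.58,"dz":0,"ax":0,"ay":0,"az":0.3986,"jaw":0},{"dx":-0.832,"dy":-0.58,"dz":0,"ax":0,"ay":0,"az":0.3986,"jaw":0},{"dx":-0.832,"dy":-0.58,"dz":0,"ax":0,"ay":0,"az":0.3986,"jaw":0},{"dx":-0.832,"dy":-0.58,"dz":0,"ax":0,"ay":0,"az":0.3986,"jaw":0},{"dx":-0.832,"dy":-0.58,"dz":0,"ax":0,"ay":0,"az":0.3986,"jaw":0},{"dx":-0.832,"dy":-0.58,"dz":0,"ax":0,"ay":0,"az":0.3986,"jaw":0},{"dx":-0.832,"dy":-0.58,"dz":0,"ax":0,"ay":0,"az":0.3986,"jaw":0},{"dx":-0.832,"dy":-0.58,"dz":0,"ax":0,"ay":0,"az":0.3986,"jaw":0},{"dx":-0.832,"dy":-0.58,"dz":0,"ax":0,"ay":0,"az":0.3986,"jaw":0},{"dx":-0.832,"dy":-0.58,"dz":0,"ax":0,"ay":0,"az":0.3986,"jaw":0},{"dx":-0.832,"dy":-0.58,"dz":0,"ax":0,"ay":0,"az":0.3986,"jaw":0},{"dx":-0.832,"dy":-0.58,"dz":0,"ax":0,"ay":0,"az":0.3986,"jaw":0},{"dx":-0.832,"dy":-0.58,"dz":0,"ax":0,"ay":0,"az":0.3986,"jaw":0},{"dx":-0.832,"dy":-0.58,"dz":0,"ax":0,"ay":0,"az":0.3986,"jaw":0}]'; python3 -c "
from h import *
o=ctrl.observe();print(o['tcp_pos'],o['joint_positions'].round(2),R.from_rotvec(o['eef_rot']).as_matrix().round(3))"
```

```text
time_s: 2.38
tcp_pos: [0.3996, 0.1509, 0.2219]
eef_rot: [2.219, 2.224, 0.0]
force: [0.1, -0.1, -0.2]
gripper_width: 0.496
grip_force: 0.0
[0.39962026 0.15094249 0.22188109] [ 0.36  0.06 -0.21  1.3   0.    1.93] [[-0.002  1.     0.   ]
 [ 1.     0.002  0.   ]
 [ 0.     0.    -1.   ]]
```

```bash
python3 -m creep '[{"dx":-1,"dy":0.563,"dz":0.1,"ax":0,"ay":0,"az":0,"jaw":0},{"dx":-1,"dy":0.563,"dz":0.1,"ax":0,"ay":0,"az":0,"jaw":0},{"dx":-1,"dy":0.563,"dz":0.1,"ax":0,"ay":0,"az":0,"jaw":0},{"dx":-1,"dy":0.563,"dz":0.1,"ax":0,"ay":0,"az":0,"jaw":0},{"dx":-1,"dy":0.563,"dz":0.1,"ax":0,"ay":0,"az":0,"jaw":0},{"dx":-1,"dy":0.563,"dz":0.1,"ax":0,"ay":0,"az":0,"jaw":0},{"dx":-1,"dy":0.563,"dz":0.1,"ax":0,"ay":0,"az":0,"jaw":0},{"dx":-1,"dy":0.563,"dz":0.1,"ax":0,"ay":0,"az":0,"jaw":0},{"dx":-1,"dy":0.563,"dz":0.1,"ax":0,"ay":0,"az":0,"jaw":0},{"dx":-1,"dy":0.563,"dz":0.1,"ax":0,"ay":0,"az":0,"jaw":0},{"dx":-1,"dy":0.563,"dz":0.1,"ax":0,"ay":0,"az":0,"jaw":0},{"dx":-1,"dy":0.563,"dz":0.1,"ax":0,"ay":0,"az":0,"jaw":0},{"dx":-1,"dy":0.563,"dz":0.1,"ax":0,"ay":0,"az":0,"jaw":0},{"dx":-1,"dy":0.563,"dz":0.1,"ax":0,"ay":0,"az":0,"jaw":0}]'
```

```text
time_s: 3.55
tcp_pos: [0.6251, -0.2491, 0.1814]
eef_rot: [-2.22, -2.221, 0.0]
force: [0.4, 0.8, -0.1]
gripper_width: 0.498
grip_force: 0.0
```

```bash
python3 -m creep '[{"dx":-0.045,"dy":0,"dz":0.15,"ax":0,"ay":0,"az":0,"jaw":0},{"dx":-0.045,"dy":0,"dz":0.3,"ax":0,"ay":0,"az":0,"jaw":0},{"dx":-0.045,"dy":0,"dz":0.3,"ax":0,"ay":0,"az":0,"jaw":0},{"dx":-0.045,"dy":0,"dz":0.3,"ax":0,"ay":0,"az":0,"jaw":0},{"dx":-0.045,"dy":0,"dz":0.3,"ax":0,"ay":0,"az":0,"jaw":0}]'
python3 - <<'E'
from ov import *
draw("scene",(340,140,480,245),5.5,"pics/a1.png",{34:(.625,-.267)},{})
E
```

```text
time_s: 3.97
tcp_pos: [0.624, -0.266, 0.062]
eef_rot: [-2.218, -2.221, 0.001]
force: [0.0, 0.1, 1.5]
gripper_width: 0.498
grip_force: 0.0
```

View pics/a1.png

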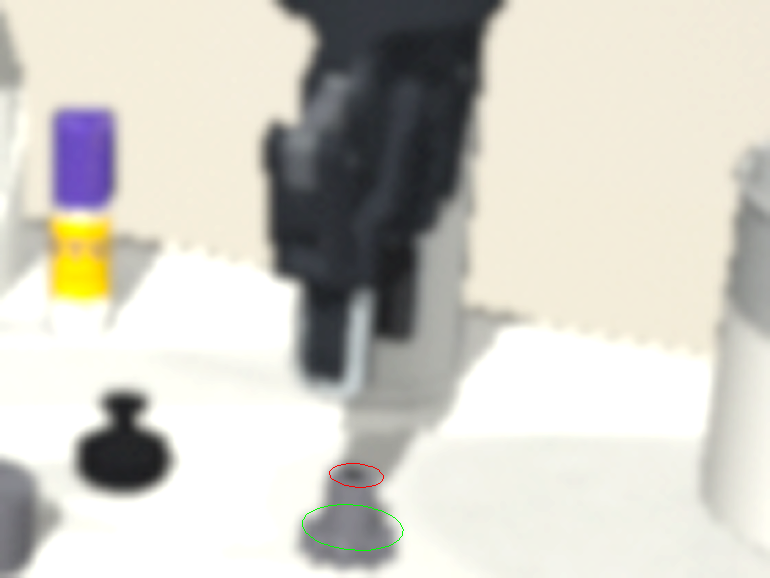

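The open fingers straddle the 34 gear's hub (hub top at (355,475) in the crop), clear of the can behind. Descend and grip.

```bash
python3 -m creep '[{"dx":0,"dy":0,"dz":0.06,"ax":0,"ay":0,"az":0,"jaw":0},{"dx":0,"dy":0,"dz":0.09,"ax":0,"ay":0,"az":0,"jaw":0},{"dx":0,"dy":0,"dz":0.09,"ax":0,"ay":0,"az":0,"jaw":0},{"dx":0,"dy":0,"dz":0.09,"ax":0,"ay":0,"az":0,"jaw":1},{"dx":0,"dy":0,"dz":0.09,"ax":0,"ay":0,"az":0,"jaw":1},{"dx":0,"dy":0,"dz":0.09,"ax":0,"ay":0,"az":0,"jaw":1},{"dx":0,"dy":0,"dz":0.09,"ax":0,"ay":0,"az":0,"jaw":1},{"dx":0,"dy":0,"dz":0.09,"ax":0,"ay":0,"az":0,"jaw":1},{"dx":0,"dy":0,"dz":0.09,"ax":0,"ay":0,"az":0,"jaw":1},{"dx":0,"dy":0,"dz":0.09,"ax":0,"ay":0,"az":0,"jaw":1},{"dx":0,"dy":0,"dz":0.09,"ax":0,"ay":0,"az":0,"jaw":1},{"dx":0,"dy":0,"dz":0.09,"ax":0,"ay":0,"az":0,"jaw":1}]'
```

```text
time_s: 5.02
tcp_pos: [0.6251, -0.2679, 0.0258]
eef_rot: [-2.222, -2.221, 0.0]
force: [-0.1, -0.9, 0.5]
gripper_width: -0.003
grip_force: 0.0
```

Run:
```python
from ov import *
draw("scene",(340,140,480,245),5.5,"pics/a2.png",{34:(.625,-.267)},{})
```

```text
(no output)
```

View pics/a2.png

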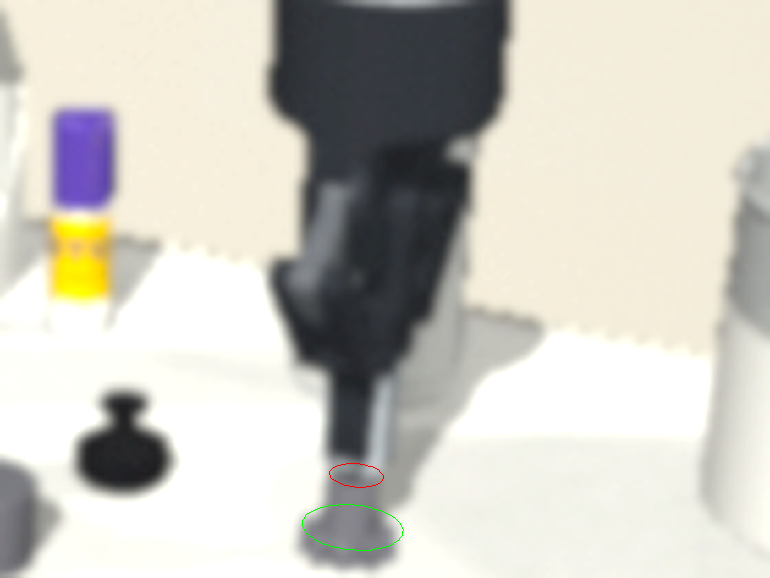

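Run:
```python
from ov import *
g=lambda p:((proj("scene",p)-(340,140)+.5)*5.5).round()
print([g((.625,-.267,z)) for z in(.015,.025,.035,.045)])
for dx in(-.025,.025): print([g((.624+dx,-.266,z)) for z in(.05,.06,.07,.08)])
print(ctrl.observe()["joint_positions"])
draw("top",(330,150,430,230),7.5,"pics/a3.png",{34:(.625,-.267)},{})
```

```text
[array([354., 514.]), array([355., 488.]), array([357., 462.]), array([359., 436.])]
[array([328., 451.]), array([330., 424.]), array([332., 397.]), array([334., 369.])]
[array([384., 396.]), array([386., 370.]), array([388., 344.]), array([390., 317.])]
[-4.04840109e-01  6.75893752e-01  1.70972237e-01  1.06600533e+00
  2.70112253e-06  1.16618817e+00]
```

View pics/a3.png

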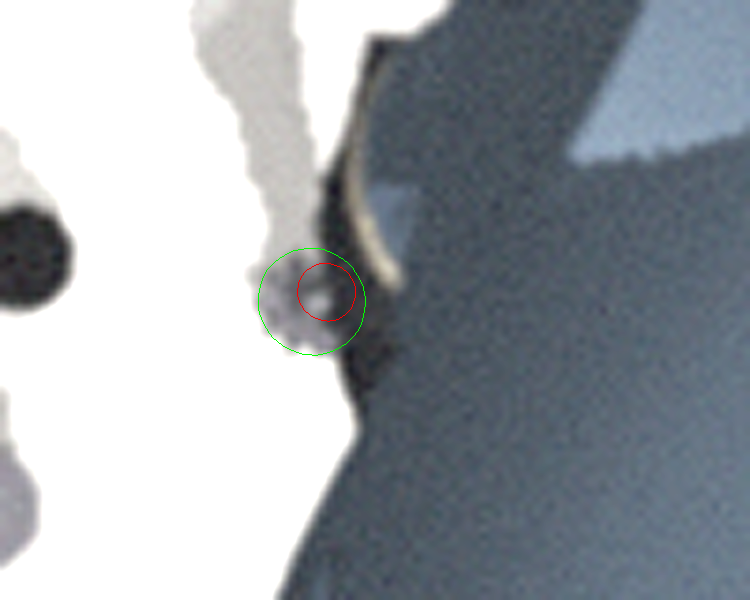

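The picture shows the shut tips just above the hub (tip at (355,460), z ≈ 0.035). So the tips sit about 20 mm higher than the reported TCP implies, while xy is right. Open, go 17 mm lower and close again.

```bash
python3 -m creep '[{"dx":0,"dy":0,"dz":0,"ax":0,"ay":0,"az":0,"jaw":0},{"dx":0,"dy":0,"dz":0,"ax":0,"ay":0,"az":0,"jaw":0},{"dx":0,"dy":0,"dz":0,"ax":0,"ay":0,"az":0,"jaw":0},{"dx":0,"dy":0,"dz":0,"ax":0,"ay":0,"az":0,"jaw":0},{"dx":0,"dy":0,"dz":0,"ax":0,"ay":0,"az":0,"jaw":0},{"dx":0,"dy":0,"dz":0.02,"ax":0,"ay":0,"az":0,"jaw":0},{"dx":0,"dy":0,"dz":0.043,"ax":0,"ay":0,"az":0,"jaw":0},{"dx":0,"dy":0,"dz":0.043,"ax":0,"ay":0,"az":0,"jaw":0},{"dx":0,"dy":0,"dz":0.043,"ax":0,"ay":0,"az":0,"jaw":1},{"dx":0,"dy":0,"dz":0.043,"ax":0,"ay":0,"az":0,"jaw":1},{"dx":0,"dy":0,"dz":0.043,"ax":0,"ay":0,"az":0,"jaw":1},{"dx":0,"dy":0,"dz":0.043,"ax":0,"ay":0,"az":0,"jaw":1},{"dx":0,"dy":0,"dz":0.043,"ax":0,"ay":0,"az":0,"jaw":1},{"dx":0,"dy":0,"dz":0.043,"ax":0,"ay":0,"az":0,"jaw":1},{"dx":0,"dy":0,"dz":0.043,"ax":0,"ay":0,"az":0,"jaw":1}]'
python3 - <<'E'
from ov import *
draw("scene",(340,140,480,245),5.5,"pics/a4.png",{34:(.625,-.267)},{})
E
```

```text
time_s: 6.37
tcp_pos: [0.6252, -0.2679, 0.0087]
eef_rot: [2.222, 2.221, 0.0]
force: [0.0, 0.6, 0.9]
gripper_width: 0.18
grip_force: 58.6
```

View pics/a4.png

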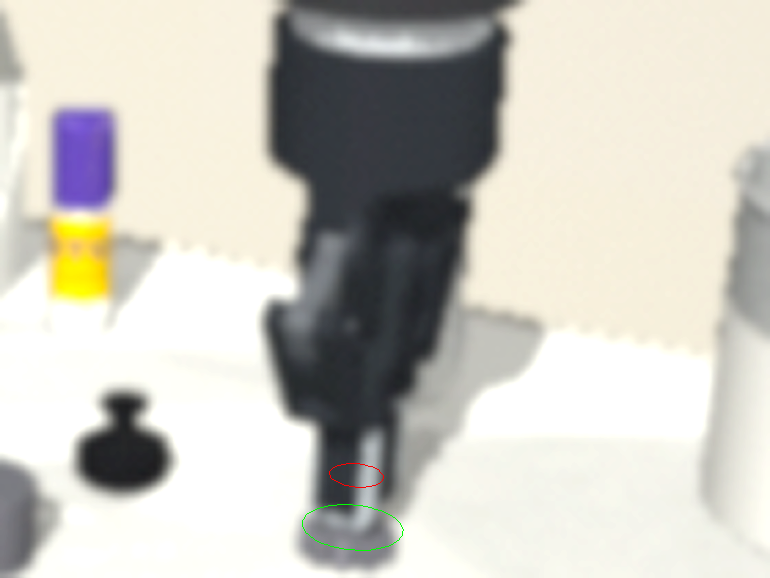

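Gripped (58.6 N, jaws round the hub at the disc, (355,520)). Lift and carry towards the dishes, keeping away from the tub at the back.

```bash
python3 -m creep '[{"dx":0,"dy":0,"dz":-0.1,"ax":0,"ay":0,"az":0,"jaw":1},{"dx":0,"dy":0,"dz":-0.2,"ax":0,"ay":0,"az":0,"jaw":1},{"dx":0,"dy":0,"dz":-0.3,"ax":0,"ay":0,"az":0,"jaw":1},{"dx":0,"dy":-0.1,"dz":-0.3,"ax":0,"ay":0,"az":0,"jaw":1},{"dx":0.67,"dy":-0.3,"dz":-0.3,"ax":0,"ay":0,"az":0,"jaw":1},{"dx":0.67,"dy":-0.3,"dz":-0.3,"ax":0,"ay":0,"az":0,"jaw":1},{"dx":0.67,"dy":-0.3,"dz":-0.3,"ax":0,"ay":0,"az":0,"jaw":1},{"dx":0.67,"dy":-0.3,"dz":-0.3,"ax":0,"ay":0,"az":0,"jaw":1},{"dx":0.67,"dy":-0.3,"dz":-0.3,"ax":0,"ay":0,"az":0,"jaw":1},{"dx":0.67,"dy":-0.3,"dz":-0.3,"ax":0,"ay":0,"az":0,"jaw":1},{"dx":0.67,"dy":-0.3,"dz":-0.3,"ax":0,"ay":0,"az":0,"jaw":1},{"dx":1,"dy":-0.1,"dz":-0.3,"ax":0,"ay":0,"az":0,"jaw":1},{"dx":1,"dy":-0.1,"dz":-0.3,"ax":0,"ay":0,"az":0,"jaw":1},{"dx":1,"dy":-0.1,"dz":-0.3,"ax":0,"ay":0,"az":0,"jaw":1},{"dx":1,"dy":-0.1,"dz":-0.3,"ax":0,"ay":0,"az":0,"jaw":1},{"dx":1,"dy":-0.1,"dz":-0.3,"ax":0,"ay":0,"az":0,"jaw":1},{"dx":1,"dy":-0.1,"dz":-0.3,"ax":0,"ay":0,"az":0,"jaw":1}]'
```

```text
time_s: 7.83
tcp_pos: [0.5854, 0.1334, 0.1281]
eef_rot: [-2.219, -2.223, 0.001]
force: [0.0, -0.8, -0.7]
gripper_width: 0.177
grip_force: 58.8
```

```bash
python3 -m creep '[{"dx":0.164,"dy":0.076,"dz":0,"ax":0,"ay":0,"az":0,"jaw":1},{"dx":0.164,"dy":0.076,"dz":0,"ax":0,"ay":0,"az":0,"jaw":1},{"dx":0.164,"dy":0.076,"dz":0.1,"ax":0,"ay":0,"az":0,"jaw":1},{"dx":0.164,"dy":0.076,"dz":0.2,"ax":0,"ay":0,"az":0,"jaw":1},{"dx":0.164,"dy":0.076,"dz":0.25,"ax":0,"ay":0,"az":0,"jaw":1},{"dx":0.164,"dy":0.076,"dz":0.27,"ax":0,"ay":0,"az":0,"jaw":1},{"dx":0.164,"dy":0.076,"dz":0.285,"ax":0,"ay":0,"az":0,"jaw":1},{"dx":0.164,"dy":0.076,"dz":0.29,"ax":0,"ay":0,"az":0,"jaw":1},{"dx":0.164,"dy":0.076,"dz":0.29,"ax":0,"ay":0,"az":0,"jaw":1}]'
```

```text
time_s: 8.58
tcp_pos: [0.6164, 0.1975, 0.0139]
eef_rot: [2.222, 2.22, 0.002]
force: [0.0, -0.3, -0.4]
gripper_width: 0.177
grip_force: 58.8
```

```bash
python3 -m creep '[{"dx":0,"dy":0,"dz":0.004,"ax":0,"ay":0,"az":0,"jaw":1},{"dx":0,"dy":0,"dz":0.004,"ax":0,"ay":0,"az":0,"jaw":0},{"dx":0,"dy":0,"dz":0.004,"ax":0,"ay":0,"az":0,"jaw":0},{"dx":0,"dy":0,"dz":0.004,"ax":0,"ay":0,"az":0,"jaw":0},{"dx":0,"dy":0,"dz":0.004,"ax":0,"ay":0,"az":0,"jaw":0},{"dx":0,"dy":0,"dz":0.004,"ax":0,"ay":0,"az":0,"jaw":0},{"dx":0,"dy":0,"dz":-0.1,"ax":0,"ay":0,"az":0,"jaw":0},{"dx":0,"dy":0,"dz":-0.2,"ax":0,"ay":0,"az":0,"jaw":0},{"dx":0,"dy":-0.1,"dz":-0.3,"ax":0,"ay":0,"az":0,"jaw":0},{"dx":0,"dy":-0.3,"dz":-0.3,"ax":0,"ay":0,"az":0,"jaw":0},{"dx":0,"dy":-0.3,"dz":-0.3,"ax":0,"ay":0,"az":0,"jaw":0},{"dx":-1,"dy":-0.342,"dz":-0.3,"ax":0,"ay":0,"az":0,"jaw":0},{"dx":-1,"dy":-0.342,"dz":-0.3,"ax":0,"ay":0,"az":0,"jaw":0},{"dx":-1,"dy":-0.342,"dz":-0.3,"ax":0,"ay":0,"az":0,"jaw":0},{"dx":-1,"dy":-0.342,"dz":-0.3,"ax":0,"ay":0,"az":0,"jaw":0},{"dx":-1,"dy":-0.342,"dz":-0.3,"ax":0,"ay":0,"az":0,"jaw":0},{"dx":-1,"dy":-0.342,"dz":-0.3,"ax":0,"ay":0,"az":0,"jaw":0},{"dx":-1,"dy":-0.342,"dz":-0.3,"ax":0,"ay":0,"az":0,"jaw":0},{"dx":-1,"dy":-0.342,"dz":-0.3,"ax":0,"ay":0,"az":0,"jaw":0},{"dx":-1,"dy":-0.342,"dz":-0.3,"ax":0,"ay":0,"az":0,"jaw":0}]'
python3 - <<'E'
from ov import *
D={50:(.6157,.1982),62:(.5942,.0822),74:(.4731,.0573),86:(.486,.1981)}
ims=[]
draw("top",(150,165,310,275),5,"pics/t.png",{},D);ims.append(cv2.imread("pics/t.png"))
cv2.imwrite("pics/b1.png",ims[0])
E
```

```text
time_s: 10.25
tcp_pos: [0.4798, -0.1786, 0.1329]
eef_rot: [2.221, 2.221, 0.0]
force: [2.2, 0.2, 0.7]
gripper_width: 0.498
grip_force: 0.0
```

View pics/b1.png

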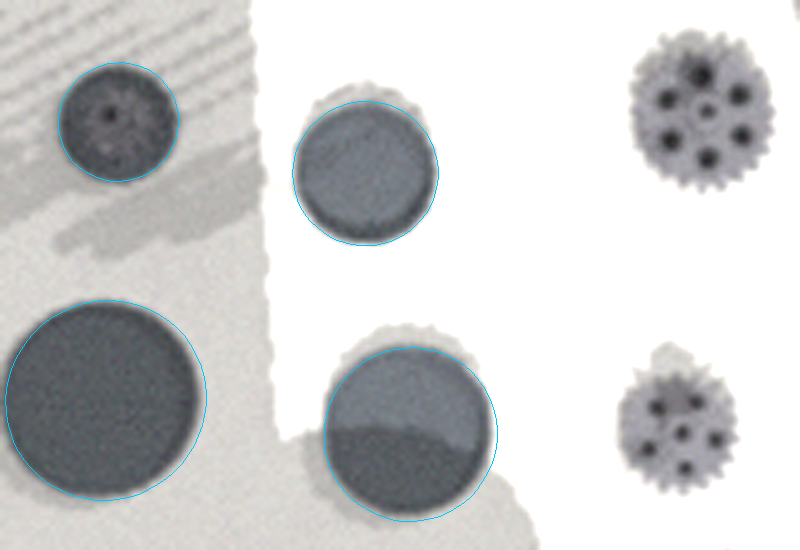

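The 34 gear sits centred in its dish at (118,120), flat with its hub up. The dish overlays fit. Next is the 46 gear.

```bash
python3 -m creep '[{"dx":-0.225,"dy":0,"dz":0,"ax":0,"ay":0,"az":0,"jaw":0},{"dx":-0.225,"dy":0,"dz":0,"ax":0,"ay":0,"az":0,"jaw":0},{"dx":-0.225,"dy":0,"dz":0.1,"ax":0,"ay":0,"az":0,"jaw":0},{"dx":-0.225,"dy":0,"dz":0.19,"ax":0,"ay":0,"az":0,"jaw":0},{"dx":-0.225,"dy":0,"dz":0.19,"ax":0,"ay":0,"az":0,"jaw":0},{"dx":-0.225,"dy":0,"dz":0.19,"ax":0,"ay":0,"az":0,"jaw":0}]'; python3 -c "
from h import *
print(ctrl.observe()['tcp_pos'])"
```

```text
time_s: 10.8
tcp_pos: [0.479, -0.2657, 0.0559]
eef_rot: [-2.219, -2.219, 0.001]
force: [0.7, -0.5, 0.8]
gripper_width: 0.5
grip_force: 0.0
[ 0.47901477 -0.26574874  0.05593265]
```

```bash
python3 -m creep '[{"dx":-0.011,"dy":0,"dz":0.06,"ax":0,"ay":0,"az":0,"jaw":0},{"dx":-0.011,"dy":0,"dz":0.118,"ax":0,"ay":0,"az":0,"jaw":0},{"dx":-0.011,"dy":0,"dz":0.118,"ax":0,"ay":0,"az":0,"jaw":0},{"dx":-0.011,"dy":0,"dz":0.118,"ax":0,"ay":0,"az":0,"jaw":1},{"dx":-0.011,"dy":0,"dz":0.118,"ax":0,"ay":0,"az":0,"jaw":1},{"dx":-0.011,"dy":0,"dz":0.118,"ax":0,"ay":0,"az":0,"jaw":1},{"dx":-0.011,"dy":0,"dz":0.118,"ax":0,"ay":0,"az":0,"jaw":1},{"dx":-0.011,"dy":0,"dz":0.118,"ax":0,"ay":0,"az":0,"jaw":1},{"dx":-0.011,"dy":0,"dz":0.118,"ax":0,"ay":0,"az":0,"jaw":1},{"dx":-0.011,"dy":0,"dz":0.118,"ax":0,"ay":0,"az":0,"jaw":1}]'
```

```text
time_s: 11.63
tcp_pos: [0.4817, -0.2712, 0.0121]
eef_rot: [2.219, 2.22, 0.002]
force: [-2.3, 3.3, 11.3]
gripper_width: 0.169
grip_force: 58.5
```

```bash
python3 -m creep '[{"dx":0,"dy":0,"dz":-0.1,"ax":0,"ay":0,"az":0,"jaw":1},{"dx":0,"dy":0,"dz":-0.2,"ax":0,"ay":0,"az":0,"jaw":1},{"dx":0,"dy":0,"dz":-0.3,"ax":0,"ay":0,"az":0,"jaw":1},{"dx":0.88,"dy":0.288,"dz":-0.3,"ax":0,"ay":0,"az":0,"jaw":1},{"dx":0.88,"dy":0.288,"dz":-0.3,"ax":0,"ay":0,"az":0,"jaw":1},{"dx":0.88,"dy":0.288,"dz":-0.3,"ax":0,"ay":0,"az":0,"jaw":1},{"dx":0.88,"dy":0.288,"dz":-0.3,"ax":0,"ay":0,"az":0,"jaw":1},{"dx":0.88,"dy":0.288,"dz":-0.3,"ax":0,"ay":0,"az":0,"jaw":1},{"dx":0.88,"dy":0.288,"dz":-0.3,"ax":0,"ay":0,"az":0,"jaw":1},{"dx":0.88,"dy":0.288,"dz":-0.3,"ax":0,"ay":0,"az":0,"jaw":1},{"dx":0.88,"dy":0.288,"dz":-0.3,"ax":0,"ay":0,"az":0,"jaw":1},{"dx":0.88,"dy":0.288,"dz":-0.3,"ax":0,"ay":0,"az":0,"jaw":1},{"dx":0.88,"dy":0.288,"dz":-0.3,"ax":0,"ay":0,"az":0,"jaw":1},{"dx":0.88,"dy":0.288,"dz":-0.3,"ax":0,"ay":0,"az":0,"jaw":1},{"dx":0.88,"dy":0.288,"dz":-0.3,"ax":0,"ay":0,"az":0,"jaw":1},{"dx":0.88,"dy":0.288,"dz":-0.3,"ax":0,"ay":0,"az":0,"jaw":1},{"dx":0.88,"dy":0.288,"dz":-0.3,"ax":0,"ay":0,"az":0,"jaw":1}]';python3 - <<'E'
from ov import *
draw("scene",(140,110,300,225),5,"pics/b2.png",{},{62:(.5942,.0822)})
E
```

```text
time_s: 13.05
tcp_pos: [0.5955, 0.0799, 0.1301]
eef_rot: [2.223, 2.219, 0.001]
force: [0.2, 0.8, -0.3]
gripper_width: 0.169
grip_force: 58.7
```

View pics/b2.png

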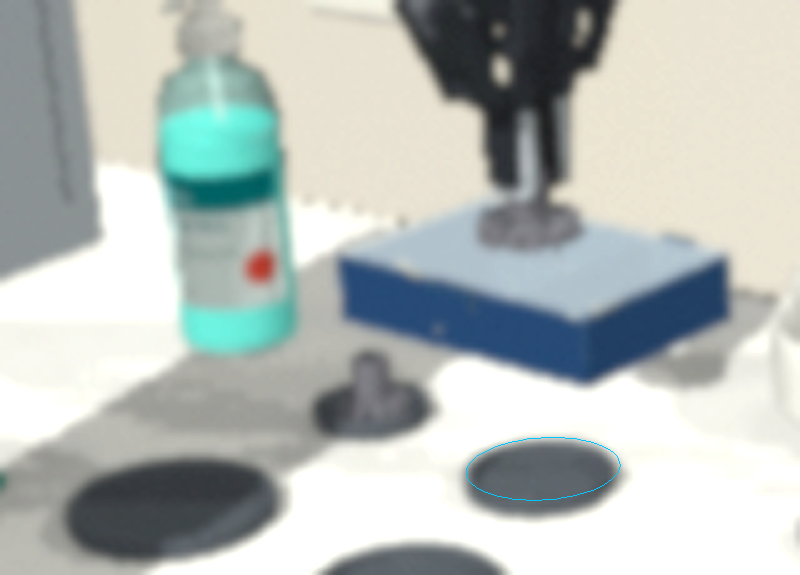

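The 46 gear hangs level in the jaws above its dish (disc at (530,225)); the 34 gear stands in its dish at (372,400). Lower it.

```bash
python3 -m creep '[{"dx":0.005,"dy":-0.003,"dz":0.1,"ax":0,"ay":0,"az":0,"jaw":1},{"dx":0.005,"dy":-0.003,"dz":0.2,"ax":0,"ay":0,"az":0,"jaw":1},{"dx":0.005,"dy":-0.003,"dz":0.25,"ax":0,"ay":0,"az":0,"jaw":1},{"dx":0.005,"dy":-0.003,"dz":0.27,"ax":0,"ay":0,"az":0,"jaw":1},{"dx":0.005,"dy":-0.003,"dz":0.28,"ax":0,"ay":0,"az":0,"jaw":1},{"dx":0.005,"dy":-0.003,"dz":0.288,"ax":0,"ay":0,"az":0,"jaw":1},{"dx":0.005,"dy":-0.003,"dz":0.288,"ax":0,"ay":0,"az":0,"jaw":1},{"dx":0.005,"dy":-0.003,"dz":0.288,"ax":0,"ay":0,"az":0,"jaw":1}]'
```

```text
time_s: 13.77
tcp_pos: [0.5956, 0.083, 0.0158]
eef_rot: [2.221, 2.22, 0.003]
force: [0.2, -0.4, -0.4]
gripper_width: 0.161
grip_force: 58.9
```

```bash
python3 -m creep '[{"dx":0,"dy":0,"dz":0.004,"ax":0,"ay":0,"az":0,"jaw":1},{"dx":0,"dy":0,"dz":0.004,"ax":0,"ay":0,"az":0,"jaw":0},{"dx":0,"dy":0,"dz":0.004,"ax":0,"ay":0,"az":0,"jaw":0},{"dx":0,"dy":0,"dz":0.004,"ax":0,"ay":0,"az":0,"jaw":0},{"dx":0,"dy":0,"dz":0.004,"ax":0,"ay":0,"az":0,"jaw":0},{"dx":0,"dy":0,"dz":0.004,"ax":0,"ay":0,"az":0,"jaw":0},{"dx":0,"dy":0,"dz":-0.1,"ax":0,"ay":0,"az":0,"jaw":0},{"dx":0,"dy":0,"dz":-0.2,"ax":0,"ay":0,"az":0,"jaw":0},{"dx":-0.378,"dy":-0.3,"dz":-0.25,"ax":0,"ay":0,"az":0,"jaw":0},{"dx":-0.378,"dy":-0.3,"dz":-0.25,"ax":0,"ay":0,"az":0,"jaw":0},{"dx":-0.378,"dy":-0.3,"dz":-0.25,"ax":0,"ay":0,"az":0,"jaw":0},{"dx":-0.378,"dy":-0.3,"dz":-0.25,"ax":0,"ay":0,"az":0,"jaw":0},{"dx":-0.378,"dy":-0.3,"dz":-0.25,"ax":0,"ay":0,"az":0,"jaw":0},{"dx":-0.378,"dy":-0.3,"dz":-0.25,"ax":0,"ay":0,"az":0,"jaw":0},{"dx":-0.378,"dy":-0.3,"dz":-0.18,"ax":0,"ay":0,"az":0,"jaw":0},{"dx":-0.378,"dy":-0.3,"dz":-0.1,"ax":0,"ay":0,"az":0,"jaw":0},{"dx":-0.378,"dy":-0.3,"dz":-0.1,"ax":0,"ay":0,"az":0,"jaw":0},{"dx":-0.378,"dy":-0.3,"dz":-0.1,"ax":0,"ay":0,"az":0,"jaw":0}]'; python3 -c "
from h import *
print(ctrl.observe()['tcp_pos'],ctrl.observe()['tcp_pos'])"
```

```text
time_s: 15.27
tcp_pos: [0.4733, -0.0678, 0.0537]
eef_rot: [-2.22, -2.22, 0.003]
force: [0.3, 0.7, -0.5]
gripper_width: 0.495
grip_force: 0.0
[ 0.47333987 -0.06775799  0.05369141] [ 0.47333987 -0.06775799  0.05369141]
```

```bash
python3 -m creep '[{"dx":0,"dy":0.003,"dz":0.06,"ax":0,"ay":0,"az":0,"jaw":0},{"dx":0,"dy":0.003,"dz":0.106,"ax":0,"ay":0,"az":0,"jaw":0},{"dx":0,"dy":0.003,"dz":0.106,"ax":0,"ay":0,"az":0,"jaw":0},{"dx":0,"dy":0.003,"dz":0.106,"ax":0,"ay":0,"az":0,"jaw":1},{"dx":0,"dy":0.003,"dz":0.106,"ax":0,"ay":0,"az":0,"jaw":1},{"dx":0,"dy":0.003,"dz":0.106,"ax":0,"ay":0,"az":0,"jaw":1},{"dx":0,"dy":0.003,"dz":0.106,"ax":0,"ay":0,"az":0,"jaw":1},{"dx":0,"dy":0.003,"dz":0.106,"ax":0,"ay":0,"az":0,"jaw":1},{"dx":0,"dy":0.003,"dz":0.106,"ax":0,"ay":0,"az":0,"jaw":1},{"dx":0,"dy":0.003,"dz":0.106,"ax":0,"ay":0,"az":0,"jaw":1}]'
```

```text
time_s: 16.1
tcp_pos: [0.4767, -0.0682, 0.0138]
eef_rot: [2.22, 2.22, 0.003]
force: [-2.9, 0.8, 9.6]
gripper_width: 0.166
grip_force: 58.5
```

```bash
python3 -m creep '[{"dx":0,"dy":0,"dz":-0.1,"ax":0,"ay":0,"az":0,"jaw":1},{"dx":0,"dy":0,"dz":-0.2,"ax":0,"ay":0,"az":0,"jaw":1},{"dx":0.314,"dy":-0.005,"dz":-0.2,"ax":0,"ay":0,"az":0,"jaw":1},{"dx":0.314,"dy":-0.005,"dz":-0.2,"ax":0,"ay":0,"az":0,"jaw":1},{"dx":0.314,"dy":-0.005,"dz":-0.2,"ax":0,"ay":0,"az":0,"jaw":1},{"dx":0.314,"dy":-0.005,"dz":-0.2,"ax":0,"ay":0,"az":0,"jaw":1},{"dx":0.314,"dy":-0.005,"dz":-0.2,"ax":0,"ay":0,"az":0,"jaw":1},{"dx":0.314,"dy":-0.005,"dz":-0.2,"ax":0,"ay":0,"az":0,"jaw":1},{"dx":0.314,"dy":-0.005,"dz":-0.1,"ax":0,"ay":0,"az":0,"jaw":1},{"dx":0.314,"dy":-0.005,"dz":-0.05,"ax":0,"ay":0,"az":0,"jaw":1},{"dx":0.314,"dy":-0.005,"dz":-0.03,"ax":0,"ay":0,"az":0,"jaw":1},{"dx":0.314,"dy":-0.005,"dz":-0.015,"ax":0,"ay":0,"az":0,"jaw":1},{"dx":0.314,"dy":-0.005,"dz":-0.01,"ax":0,"ay":0,"az":0,"jaw":1},{"dx":0.314,"dy":-0.005,"dz":-0.01,"ax":0,"ay":0,"az":0,"jaw":1}]'
```

```text
time_s: 17.27
tcp_pos: [0.4739, 0.0566, 0.0169]
eef_rot: [2.223, 2.219, 0.0]
force: [0.5, 0.9, -1.0]
gripper_width: 0.17
grip_force: 59.0
```

```bash
python3 -m creep '[{"dx":0,"dy":0,"dz":0.004,"ax":0,"ay":0,"az":0,"jaw":1},{"dx":0,"dy":0,"dz":0.004,"ax":0,"ay":0,"az":0,"jaw":0},{"dx":0,"dy":0,"dz":0.004,"ax":0,"ay":0,"az":0,"jaw":0},{"dx":0,"dy":0,"dz":0.004,"ax":0,"ay":0,"az":0,"jaw":0},{"dx":0,"dy":0,"dz":0.004,"ax":0,"ay":0,"az":0,"jaw":0},{"dx":0,"dy":0,"dz":0.004,"ax":0,"ay":0,"az":0,"jaw":0},{"dx":0,"dy":0,"dz":-0.1,"ax":0,"ay":0,"az":0,"jaw":0},{"dx":0,"dy":0,"dz":-0.2,"ax":0,"ay":0,"az":0,"jaw":0},{"dx":-0.33,"dy":0.1,"dz":-0.25,"ax":0,"ay":0,"az":0,"jaw":0},{"dx":-0.33,"dy":0.1,"dz":-0.25,"ax":0,"ay":0,"az":0,"jaw":0},{"dx":-0.33,"dy":0.1,"dz":-0.25,"ax":0,"ay":0,"az":0,"jaw":0},{"dx":-0.33,"dy":0.1,"dz":-0.25,"ax":0,"ay":0,"az":0,"jaw":0},{"dx":-0.33,"dy":0.1,"dz":-0.25,"ax":0,"ay":0,"az":0,"jaw":0}]'
python3 - <<'E'
from h import *
for u in [(297,188),(318,196),(338,192)]: print(ray("scene",*u,0))
for u in [(240,148),(262,157),(282,145)]: print(ray("top",*u,0))
E
```

```text
time_s: 18.35
tcp_pos: [0.5147, -0.0778, 0.1163]
eef_rot: [2.225, 2.216, 0.001]
force: [0.1, 0.2, -0.4]
gripper_width: 0.5
grip_force: 0.0
[0.7428467  0.04904888]
[ 0.72629681 -0.01912029]
[ 0.77045891 -0.04758587]
[0.71974787 0.04594256]
[ 0.69921017 -0.0071909 ]
[ 0.72976847 -0.05444236]
```

```bash
python3 -m creep '[{"dx":0.006,"dy":0.28,"dz":0,"ax":0,"ay":0,"az":0,"jaw":0},{"dx":0.006,"dy":0.28,"dz":0,"ax":0,"ay":0,"az":0,"jaw":0},{"dx":0.006,"dy":0.28,"dz":0,"ax":0,"ay":0,"az":0,"jaw":0},{"dx":0.006,"dy":0.28,"dz":0.08,"ax":0,"ay":0,"az":0,"jaw":0},{"dx":0.006,"dy":0.28,"dz":0.15,"ax":0,"ay":0,"az":0,"jaw":0},{"dx":0.006,"dy":0.28,"dz":0.15,"ax":0,"ay":0,"az":0,"jaw":0},{"dx":0.006,"dy":0.28,"dz":0.15,"ax":0,"ay":0,"az":0,"jaw":0}]'
python3 - <<'E'
from ov import *
draw("scene",(140,140,360,275),3.6,"pics/b3.png",{70:(.6268,-.0753)},{})
E
```

```text
time_s: 18.93
tcp_pos: [0.6241, -0.0715, 0.0549]
eef_rot: [-2.219, -2.22, 0.003]
force: [-0.4, -0.7, 0.2]
gripper_width: 0.498
grip_force: 0.0
```

View pics/b3.png

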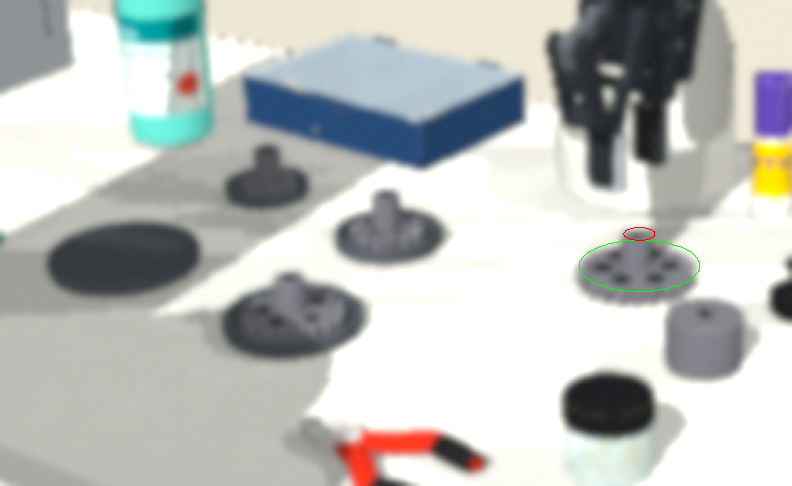

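Three gears lie in their dishes (hubs at (266,160), (387,205), (290,285)). The jaws straddle the 70 gear's hub. Grip it.

```bash
python3 -m creep '[{"dx":-0.006,"dy":0.005,"dz":0.06,"ax":0,"ay":0,"az":0,"jaw":0},{"dx":-0.006,"dy":0.005,"dz":0.108,"ax":0,"ay":0,"az":0,"jaw":0},{"dx":-0.006,"dy":0.005,"dz":0.108,"ax":0,"ay":0,"az":0,"jaw":0},{"dx":-0.006,"dy":0.005,"dz":0.108,"ax":0,"ay":0,"az":0,"jaw":1},{"dx":-0.006,"dy":0.005,"dz":0.108,"ax":0,"ay":0,"az":0,"jaw":1},{"dx":-0.006,"dy":0.005,"dz":0.108,"ax":0,"ay":0,"az":0,"jaw":1},{"dx":-0.006,"dy":0.005,"dz":0.108,"ax":0,"ay":0,"az":0,"jaw":1},{"dx":-0.006,"dy":0.005,"dz":0.108,"ax":0,"ay":0,"az":0,"jaw":1},{"dx":-0.006,"dy":0.005,"dz":0.108,"ax":0,"ay":0,"az":0,"jaw":1},{"dx":-0.006,"dy":0.005,"dz":0.108,"ax":0,"ay":0,"az":0,"jaw":1}]'; python3 -c "
from h import *
o=ctrl.observe();print(o['tcp_pos'])"
```

```text
time_s: 19.82
tcp_pos: [0.6287, -0.0746, 0.0151]
eef_rot: [2.22, 2.22, 0.003]
force: [-2.7, 1.2, 8.2]
gripper_width: 0.161
grip_force: 58.5
[ 0.62871129 -0.07461579  0.01512827]
```

```bash
python3 -m creep '[{"dx":0,"dy":0,"dz":-0.1,"ax":0,"ay":0,"az":0,"jaw":1},{"dx":0,"dy":0,"dz":-0.2,"ax":0,"ay":0,"az":0,"jaw":1},{"dx":0,"dy":-0.355,"dz":-0.25,"ax":0,"ay":0,"az":0,"jaw":1},{"dx":0,"dy":-0.355,"dz":-0.25,"ax":0,"ay":0,"az":0,"jaw":1},{"dx":0.684,"dy":-0.355,"dz":-0.25,"ax":0,"ay":0,"az":0,"jaw":1},{"dx":0.684,"dy":-0.355,"dz":-0.25,"ax":0,"ay":0,"az":0,"jaw":1},{"dx":0.684,"dy":-0.355,"dz":-0.25,"ax":0,"ay":0,"az":0,"jaw":1},{"dx":0.684,"dy":-0.355,"dz":-0.25,"ax":0,"ay":0,"az":0,"jaw":1},{"dx":0.684,"dy":-0.355,"dz":-0.25,"ax":0,"ay":0,"az":0,"jaw":1},{"dx":0.684,"dy":-0.355,"dz":-0.25,"ax":0,"ay":0,"az":0,"jaw":1},{"dx":0.684,"dy":-0.355,"dz":-0.25,"ax":0,"ay":0,"az":0,"jaw":1},{"dx":0.684,"dy":-0.355,"dz":-0.25,"ax":0,"ay":0,"az":0,"jaw":1},{"dx":0.684,"dy":-0.355,"dz":-0.25,"ax":0,"ay":0,"az":0,"jaw":1},{"dx":0.684,"dy":-0.355,"dz":-0.25,"ax":0,"ay":0,"az":0,"jaw":1},{"dx":0.684,"dy":-0.355,"dz":-0.25,"ax":0,"ay":0,"az":0,"jaw":1},{"dx":0.684,"dy":-0.355,"dz":-0.25,"ax":0,"ay":0,"az":0,"jaw":1}]'
```

```text
time_s: 21.15
tcp_pos: [0.486, 0.1981, 0.1129]
eef_rot: [2.223, 2.219, 0.001]
force: [-0.2, -0.4, 0.6]
gripper_width: 0.158
grip_force: 58.9
```

```bash
python3 -m creep '[{"dx":0.001,"dy":0,"dz":0.1,"ax":0,"ay":0,"az":0,"jaw":1},{"dx":0.001,"dy":0,"dz":0.18,"ax":0,"ay":0,"az":0,"jaw":1},{"dx":0.001,"dy":0,"dz":0.21,"ax":0,"ay":0,"az":0,"jaw":1},{"dx":0.001,"dy":0,"dz":0.225,"ax":0,"ay":0,"az":0,"jaw":1},{"dx":0.001,"dy":0,"dz":0.235,"ax":0,"ay":0,"az":0,"jaw":1},{"dx":0.001,"dy":0,"dz":0.24,"ax":0,"ay":0,"az":0,"jaw":1},{"dx":0.001,"dy":0,"dz":0.24,"ax":0,"ay":0,"az":0,"jaw":1}]'
```

```text
time_s: 21.73
tcp_pos: [0.4858, 0.1988, 0.0181]
eef_rot: [2.222, 2.22, 0.0]
force: [-5.3, -4.0, 10.8]
gripper_width: 0.161
grip_force: 60.6
```

Floor contact at grip height + 3 mm, as expected. Release and retreat.

```bash
python3 -m creep '[{"dx":0,"dy":0,"dz":0,"ax":0,"ay":0,"az":0,"jaw":0},{"dx":0,"dy":0,"dz":0,"ax":0,"ay":0,"az":0,"jaw":0},{"dx":0,"dy":0,"dz":0,"ax":0,"ay":0,"az":0,"jaw":0},{"dx":0,"dy":0,"dz":0,"ax":0,"ay":0,"az":0,"jaw":0},{"dx":0,"dy":0,"dz":0,"ax":0,"ay":0,"az":0,"jaw":0},{"dx":0,"dy":0,"dz":-0.1,"ax":0,"ay":0,"az":0,"jaw":0},{"dx":0,"dy":0,"dz":-0.2,"ax":0,"ay":0,"az":0,"jaw":0},{"dx":0,"dy":0,"dz":-0.35,"ax":0,"ay":0,"az":0,"jaw":0},{"dx":-0.7,"dy":-0.25,"dz":-0.4,"ax":0,"ay":0,"az":0,"jaw":0},{"dx":-0.7,"dy":-0.25,"dz":-0.4,"ax":0,"ay":0,"az":0,"jaw":0},{"dx":-0.7,"dy":-0.25,"dz":-0.4,"ax":0,"ay":0,"az":0,"jaw":0},{"dx":-0.7,"dy":-0.25,"dz":-0.4,"ax":0,"ay":0,"az":0,"jaw":0},{"dx":-0.7,"dy":-0.25,"dz":-0.4,"ax":0,"ay":0,"az":0,"jaw":0},{"dx":-0.7,"dy":-0.25,"dz":-0.4,"ax":0,"ay":0,"az":0,"jaw":0},{"dx":-0.7,"dy":-0.25,"dz":-0.4,"ax":0,"ay":0,"az":0,"jaw":0},{"dx":-0.7,"dy":-0.25,"dz":-0.4,"ax":0,"ay":0,"az":0,"jaw":0},{"dx":-0.7,"dy":-0.25,"dz":-0.4,"ax":0,"ay":0,"az":0,"jaw":0}]'
python3 - <<'E'
from ov import *
D={50:(.6157,.1982),62:(.5942,.0822),74:(.4731,.0573),86:(.486,.1981)}
draw("top",(140,165,350,275),3.8,"pics/t.png",{},D);a=cv2.imread("pics/t.png")
draw("scene",(140,150,360,270),3.6,"pics/t.png",{},{});b=cv2.imread("pics/t.png")
w=600;f=lambda i:cv2.resize(i,(w,298))
cv2.imwrite("pics/c1.png",np.vstack([f(a),f(b)]))
E
```

```text
time_s: 23.15
tcp_pos: [0.385, -0.0827, 0.1772]
eef_rot: [2.226, 2.216, 0.001]
force: [0.3, 0.5, 0.4]
gripper_width: 0.502
grip_force: 0.0
```

View pics/c1.png

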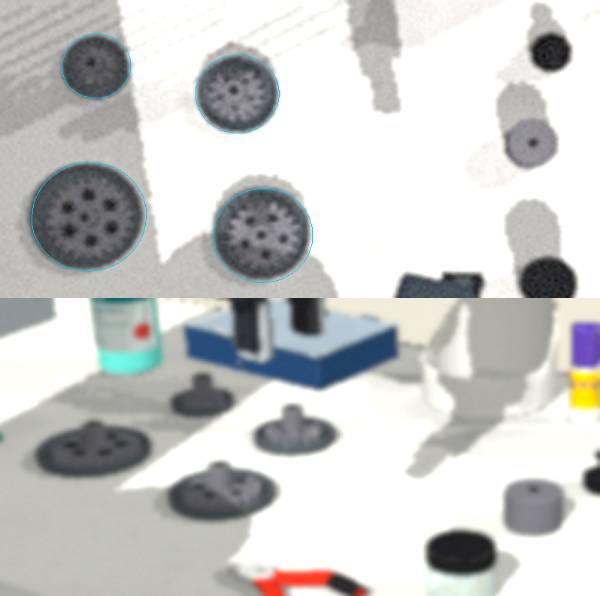

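All four gears lie flat in their dishes with hubs up: top view (95,65), (237,92), (262,235), (88,217). The roller is in its place at (531,143), and the arm is clear.

```bash
python3 -c "
from plant import ctrl
print(ctrl.close_job())"
```

```text
the job is handed in; nothing more can be done
None
```

The four gears lie flat, hubs up, in their matching dishes, placed smallest to largest; the roller was left where it stood, and the job was handed in at about 23 s.

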